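Tip a specimen board out of its file box and slide it under the microscope

TASK

In the wooden file box two specimen boards lie flat at the bottom of deep, narrow bays. Take out the one with the single large round shell: lift its overhanging label-end edge, at the notched front of the box, to tip it up clear of the box's walls while its shell end still stands on the bottom of the bay, then draw it out, lay it gently on the microscope base, shell up and shell end first, before or in the mouth of the converging guides, and push it fully home against the end stop, so that the shell sits straight under the lens. Leave the other board in its bay, and do not knock the microscope head or disturb the other things on the table.

Things in the scene. Friction and masses are not known exactly. Their poses are not given: they have to be found in the camera images.
- file_box: Wooden file box, fixed, 232 long (x) x 168 wide (y), floor 8 thick. Origin: centre of its underside; x points from the low notched front (on the robot's right) to the back. Two bays, each 72 wide, centred on y = +40 and -40, between walls 8 thick. These walls slope straight up from 50 high at x = -116 to 105 high at x = 20, and are 105 high from there to the back.
- box_front (a point): Middle of the box's front wall, inner face, at floor level (box x = -108, z = 8). The front wall is 8 thick and 50 high, and has in the middle of each bay an open notch 50 wide down to the floor, for a finger.
- box_back_foot (a point): Middle of the line where the back wall's inner face meets the box floor (box x = 82, z = 8). The back wall leans 12 degrees outwards and reaches x = 102 at its top, 105 high. A board stood on its shell end in a bay stays leaning on it, plate top against it.
- specimen_board: The board to move, about 0.15 kg: plywood plate 150 (x) x 60 (y) x 8 on two battens below, each 20 high, 14 long (x), 60 wide. Origin: middle of the outline, in the plane of the batten undersides; plate from z = 20 to 28. x points to its shell end. One low round shell 48 across on top at x = 25, paper label at the other end. Starts flat in either bay, shell end to the back.
- board_near_edge (a point): Middle of the plate's lower edge at its label end, towards the box front (board x = -75, z = 20): the edge to lift. The plate overhangs here: free height 20 below it back to the near batten at board x = -40 to -26. The board lies with 4 to 20 of slack before the back wall and slides freely.
- board_far_edge (a point): Middle of the bottom corner of the shell end (board x = 75, z = 0); a batten is flush with this end (x = 61 to 75).
- board_specimen (a point): Under the middle of the shell, on the plate's underside (board x = 25, z = 20).
- button_board: Second board of the same make and size, with three small discs 18 across in a row instead of the shell; lies in the other bay and stays there.
- microscope: Fixed stereo microscope stand: base 270 long (x) x 230 wide (y), flat top 30 above the table. Origin: centre of its underside; x points along the guides, away from the robot. The flat top is free from its front edge at x = -135 to the guides' mouth. A steel pillar, 31 thick and 405 high, stands at x = 45, y = 92.
- guide_stop (a point): Middle of the end stop's face, at the height of the base's flat top (microscope x = 95); axes as the microscope's. Two aluminium rails 24 high, 12 thick, are mirror images about y = 0: from the stop back to x = -60 of here they are parallel, 64 apart inside; then they spread at 20 degrees each to the mouth.
- guide_mouth (a point): Middle of the mouth of the rails, 115 wide inside, on the base's flat top, 130 before the end stop (microscope x = -35).
- view_point (a point): Point on the base's flat top straight under the lens, 50 before the end stop, midway between the rails. The shell belongs above it.
- scope_head: Microscope head, fixed to the pillar: upright body, 60 across at the lens and 84 higher up, on the axis above the view point. Origin: centre of the lens face, 150 above the base's flat top. Upper part 340 to 360 above the table; two eyepieces slant up and away from the robot. Must not be knocked.
- shell_box_a: Clear box 85 x 62 x 32 with eggs, bystander. Origin: centre of underside.
- shell_box_b: Clear box 85 x 62 x 32 with eggs, bystander. Origin: centre of underside.
- shell_box_c: Clear box 85 x 62 x 32 with eggs, bystander. Origin: centre of underside.
- shell_box_d: Clear box 85 x 62 x 32 with eggs, bystander. Origin: centre of underside.
- magnifier: Hand magnifier, lens 72 across with an 85 long handle, lying flat, bystander. Origin: centre of the lens underside.
- sample_jar: Glass jar 60 across, 85 high, bystander. Origin: centre of underside.
Mind the look-alikes: they are no part of the job. What is shaped like the specimen_board but red is not meant.

How it is judged:
On the way, in this order (a step that is already met when the one before it is completed fails the run):
1. the label-end edge of the shell board is tipped up above the box's walls while its shell end is still at the bottom of the bay (height (world z) of board_near_edge above 0.105 m and height (world z) of board_far_edge below 0.04 m and x of board_far_edge in the frame of file_box between 0.02 and 0.12 m), for 0.2 s.
2. the board lies flat on the microscope base, shell up and shell end first, at the guides but short of home (angle between specimen_board's own z axis and vertical below 0.06 rad and z of specimen_board in the frame of microscope between 0.024 and 0.036 m and x of board_far_edge in the frame of guide_stop between -0.14 and -0.02 m and y of board_far_edge in the frame of guide_stop between -0.03 and 0.03 m), for 0.1 s.
At the end, for the whole second after the job is handed in: The shell board lies flat on the microscope base, shell end against the end stop (within 6 mm) and straight between the guides (within 0.07 rad), the shell within 6 mm of the point under the lens, at rest and released; the other board is still in its bay (moved less than 30 mm) (horizontal distance between board_specimen and view_point below 0.006 m and angle between the x axis of specimen_board and the x axis of microscope, either way round below 0.07 rad and x of board_far_edge in the frame of guide_stop above -0.006 m and angle between specimen_board's own z axis and vertical below 0.05 rad and z of specimen_board in the frame of microscope between 0.026 and 0.034 m and linear speed of specimen_board below 0.02 m/s and distance of button_board from where it was at the start of the episode below 0.03 m); the robot touches nothing.
It fails at once if the microscope head is knocked (over 10 N) (contact force between anything else and scope_head above 10 N).
It fails at once if the board is dropped or thrown onto the microscope base (moving faster than 0.6 m/s there) (x of specimen_board in the frame of microscope between -0.2 and 0.15 m and y of specimen_board in the frame of microscope between -0.12 and 0.12 m and height (world z) of specimen_board below 0.08 m and linear speed of specimen_board above 0.6 m/s).
It fails at once if another thing on the table is disturbed (moved more than 30 mm) (distance of any of shell_box_a, shell_box_b, shell_box_c, shell_box_d, magnifier, sample_jar from where it was at the start of the episode above 0.03 m).
It also fails if it takes over 66 s, if anything falls off the work surface, if the arm or the gripper's body presses on something with over 40 N, if the wrist force passes 120 N, or if a joint passes its speed limit or range.

ROBOT

A 6-joint arm with a two-finger parallel gripper is mounted at the origin on the work surface. World frame = base frame: x ahead of the robot, y to its left, z up, the work surface at z = 0. Lengths are in m, angles in rad, forces in N, time in s.
With the tool pointing down it reaches from about 0.25 to 0.725 m from the base axis. Payload 4 kg.
Tool frame: the origin (TCP) lies at the very end of the fingers, on their centre line; the grasp point (between the pads) lies 19 mm behind it; z points along the fingers, y is the line along which they close (so a half turn about z gives the same grasp; the last joint's range is limited). The gripper opens to 85 mm and grips with 20 to 120 N. Pads are 22 mm wide; open, the fingers measure 114 mm over their backs; the gripper's body (76 mm by 85 mm) begins 54 mm behind the grasp point. The pads swing forward as they close: fully open they stand 13 mm farther back than shut.
Start: joints at [-1.191, 0.241, 0.005, 1.335, 0, 1.571], TCP at [0.185, -0.464, 0.231] pointing down, gripper open.
Joint ranges: [-2.72, 2.72], [-1.05, 1.87], [-1.09, 1.28], [-1.99, 2.15], [-1.42, 1.44], [-3.14, 3.14]. Speed limits (rad/s): [2.79, 2.79, 3.14, 3.14, 3.14, 3.14].

INTERFACE

Orientations are given as a unit quaternion [x, y, z, w].
In Python, from workcell import bot, vision, workorder gives the robot as it stands.
- The arm moves only by the shell command python3 -m creep 'ROWS' [OPENING]. ROWS is JSON, a list of rows, each a list of 2 entries, a list of its own where there are three numbers: the shift along the tool's x, y, z in mm, then the turn, a rotation vector about the tool's x, y, z in rad. In form: [[[dx, dy, dz], [wx, wy, wz]], ...]. A call has 1 to 12 rows; each row shifts and turns the commanded pose from where the row before left it, along the tool's axes as they then stand; what a row does not reach is not made up. A row lasts 1/8 s, in which the tool goes at most 62.5 mm and 10.7 degrees, less where a joint would pass 70% of its speed; a pose out of reach is approached as far as the arm can. A call is refused whole if a number of a shift passes 62.5 or a number of a turn 0.188, either way. A call with a gripper value outside its range is refused whole. OPENING is the finger opening in mm, from 0 to 85.4, set as the call begins (- or left out, the last holds). The fingers move at their own pace and stop on an object; the grip force is fixed at half the most. Time passes only in rows, so rows that do not move let the fingers close. It gives the time, the measured TCP pose, the force, the opening and the grip force at its end, in the units of the state.
- bot.get_obs(): the state, without advancing time (a new reading comes with each control period).
- vision.camera(name): name is "side" or "top" or "wrist"; returns a dict with "image" (480x640x3 uint8, blue, green, red), "z_map" (480x640 float32, m along the optical axis (not along the pixel's ray), 0 where there is no reading), "K" (3x3 intrinsics, pixels), "rvec" (rotation vector, rad) and "tvec" (3), from world to camera coordinates, as OpenCV has them; the wrist camera has in their place "tool_from_camera" (4x4, takes a point from camera to tool coordinates, whose origin is the TCP and whose axes are the flange's). Camera axes: x right, y down, z forward; pixel columns grow to the right and rows downward; lengths in m; the calibration is good to about 2 mm. A picture is of the moment at which its call begins: read the wrist's pose just before it.
- workorder.job_done(): hands the job in; it is judged then, once.
Trained networks look in a picture, given as the dict that the camera call returned (one of the last four; its "shot" number tells which), for a name from the list of things; names that differ only in an ending like _2 or _b are one class to them, and where a whole thing is asked for, a point or a joint stands for the part that bears it (a point fixed in the world has none). Each returns a list of dicts, best first, with "score" (0 to 1); they miss things now and then, are a little off and sometimes report something else, mostly with a low value. They report only what shows in the picture. A call takes as long as a camera call. They do not tell look-alikes from the thing itself.
- vision.spot_in(picture, query): "position" ([column, row] in pixels, amid what is visible of it).
- vision.place_of(picture, query): "position" ([column, row] in pixels: a listed point, or the origin of a listed thing).
The state is a dict: "clock": time; "joint_pos": joint angles; "joint_vel": joint speeds; "tau": joint torques, N m; "eef_pos": TCP position; "tool_rot": TCP orientation; "ft_force": force on the tool from outside, world axes, zero at the start; "ft_torque": the same for the moment, N m; "grip_width": finger opening in m; "grasp_force": force on a finger pad.
Only numpy, scipy, OpenCV 4.12 (cv2) and the standard library are available. Lean on these libraries where they do the work, as an engineer would, in place of code of your own. Each camera call takes 0.05 s, during which the arm holds its last target. There are 200 camera calls.

## Working session

There is one attempt and no reset: what is moved stays moved. The work goes in short steps, Python scripts to look and compute and a shell command to move; the robot and the scene stay as the last step left them, time stands still between calls to the robot, and variables do not carry over. Pictures are saved under pics/ and viewed, at most 10 in all, crops included, and the job is handed in when it is done.

```bash
mkdir -p pics; ls
cat > h.py <<'E'
import numpy as np, cv2
from scipy.spatial.transform import Rotation as R
from workcell import bot, vision, workorder
def ext(c):
    if 'rvec' in c:
        Rm=cv2.Rodrigues(np.array(c['rvec'],float))[0]; t=np.array(c['tvec'],float).ravel()
        return Rm.T, -Rm.T@t
    o=c['obs']; T=np.array(c['tool_from_camera']); Rt=R.from_quat(o['tool_rot']).as_matrix()
    return Rt@T[:3,:3], Rt@T[:3,3]+np.array(o['eef_pos'])
def cam(n):
    o=bot.get_obs(); c=vision.camera(n); c['obs']=o; return c
def ray(c,p):
    A,o=ext(c); d=A@np.linalg.inv(c['K'])@np.array([p[0],p[1],1.]); return o,d
def at_z(c,p,z):
    o,d=ray(c,p); return o+d*(z-o[2])/d[2]
def depth(c,p):
    u,v=int(round(p[0])),int(round(p[1])); w=c['z_map'][max(v-2,0):v+3,max(u-2,0):u+3]; w=w[w>0]
    o,d=ray(c,p); return o+d*np.median(w) if w.size else None
def cloud(c):
    A,o=ext(c); z=c['z_map']; v,u=np.mgrid[:480,:640]
    P=np.stack([u,v,np.ones_like(u)],-1)@np.linalg.inv(c['K']).T*z[...,None]
    return P@A.T+o
E
cat > a.py <<'E'
from h import *
np.set_printoptions(precision=4,suppress=True)
for n in ['top','side']:
    c=cam(n); cv2.imwrite(f'pics/{n}0.png',c['image']); print(n, ext(c)[1])
    for q in ['file_box','box_front','box_back_foot','specimen_board','board_near_edge','board_far_edge','board_specimen','button_board','microscope','guide_stop','guide_mouth','view_point','scope_head']:
        for r in vision.place_of(c,q)[:3]:
            print(q,np.array(r['position']),round(r['score'],2),depth(c,r['position']))
print(bot.get_obs())
E
python3 a.py
```

```text
pics
top [0.3025 0.     1.6179]
file_box [378.4 251.3] 0.79 [ 0.5637 -0.1912  0.0369]
box_front [414.8 256.3] 0.55 [ 0.5506 -0.3     0.0372]
box_front [241.8 209.7] 0.46 [0.6168 0.1832 0.3138]
box_back_foot [353.6 243.1] 0.7 [ 0.5917 -0.1186  0.0123]
box_back_foot [312.2 215.9] 0.47 [0.6696 0.0089 0.0319]
box_back_foot [377.5 258.9] 0.25 [ 0.5407 -0.1884  0.0371]
specimen_board [310.5 318.9] 0.84 [0.3608 0.0079 0.029 ]
specimen_board [376.6 257.9] 0.59 [ 0.5434 -0.1854  0.0392]
specimen_board [251.4 247.6] 0.48 [0.569  0.1891 0.0304]
board_near_edge [315.4 342.4] 0.9 [ 0.2936 -0.0077  0.0266]
board_near_edge [402.5 263.9] 0.58 [ 0.5273 -0.2631  0.0355]
board_near_edge [379.  247.3] 0.3 [ 0.5762 -0.1932  0.0351]
board_far_edge [354.8 251.3] 0.68 [ 0.5668 -0.1225  0.0103]
board_far_edge [376.7 258.9] 0.2 [ 0.5405 -0.1858  0.0382]
board_specimen [371.8 253.1] 0.72 [ 0.5573 -0.171   0.0406]
board_specimen [309.1 310.9] 0.57 [0.3839 0.0125 0.0314]
button_board [385.9 235.3] 0.61 [ 0.613  -0.214   0.0368]
button_board [377.8 249. ] 0.29 [ 0.5709 -0.1895  0.0357]
microscope [247.8 236.8] 0.
[... 855 characters left out ...]
8.6 300.7] 0.63 [0.3688 0.0155 0.0326]
button_board [380.8 297.6] 0.66 [ 0.2268 -0.4913  0.536 ]
microscope [370.8 247.9] 0.72 [ 0.2006 -0.4792  0.6738]
scope_head [288.6 195.2] 0.66 [0.6265 0.1831 0.1979]
{'clock': 1.4, 'joint_pos': array([-1.191 ,  0.2406,  0.005 ,  1.3352, -0.    ,  1.5708]), 'joint_vel': array([-0.0001,  0.0011, -0.0001, -0.0003,  0.0008, -0.0001]), 'tau': array([ -0.0002, -37.2211,  25.2684,   0.0015,  -0.    ,  -0.    ]), 'eef_pos': array([ 0.1854, -0.4644,  0.2313]), 'tool_rot': array([0.982 , 0.1887, 0.    , 0.    ]), 'ft_force': array([-1.1575, -0.8889, -0.3305]), 'ft_torque': array([-0.0197,  0.0148,  0.0004]), 'grasp_force': 0.0, 'grip_width': 0.08504433780504236}
```

Run:
```python
import cv2
a=cv2.imread('pics/top0.png')[150:370,200:460]
cv2.imwrite('pics/tc.png',cv2.resize(a,None,fx=2.7,fy=2.7,interpolation=cv2.INTER_CUBIC))
```

```text
(no output)
```

View pics/tc.png

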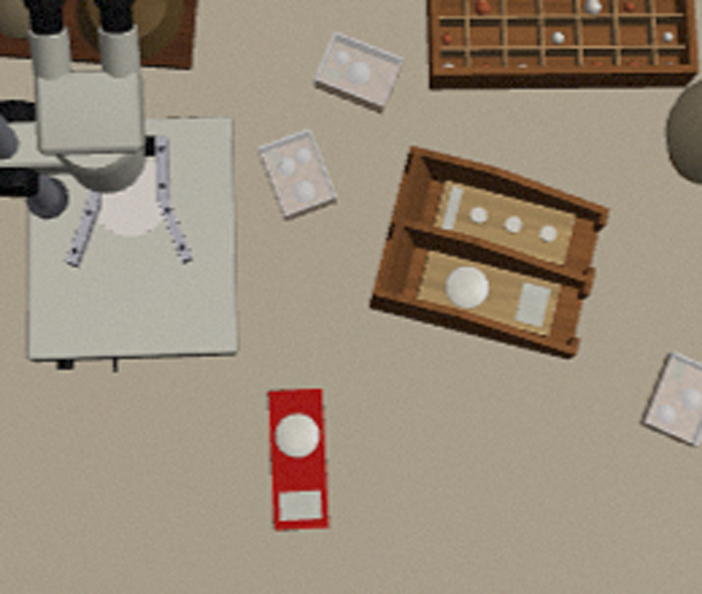

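View pics/side0.png

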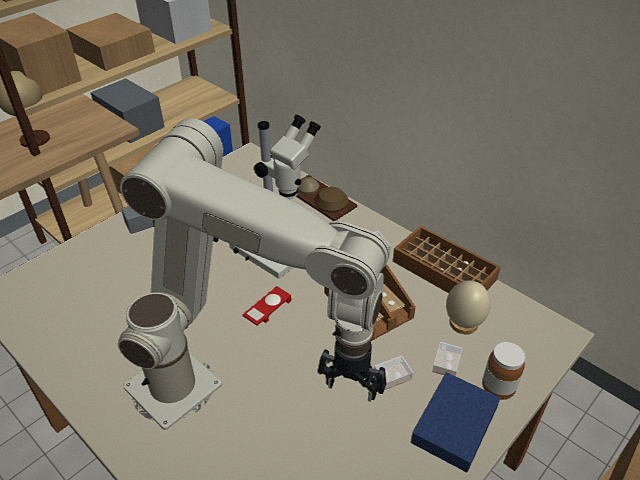

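The top view shows the shell board in the bay nearer the robot (shell at about pixel 373,256, label at 397,263). The red decoy lies in front at (310,315), and the microscope base with its rails is at upper left. The front of the box is on the right, and the box's x axis has a yaw of roughly 76°. Next I fit the poses from the depth data.

```bash
cat > b.py <<'E'
from h import *
np.set_printoptions(precision=4,suppress=True)
c=cam('top'); P=cloud(c); X,Y,Z=P[...,0],P[...,1],P[...,2]
def rect(m,name):
    m=(m).astype(np.uint8); n,l,s,_=cv2.connectedComponentsWithStats(m)
    i=1+np.argmax(s[1:,4]); q=P[l==i][:,:2].astype(np.float32)
    (cx,cy),(w,h),a=cv2.minAreaRect(q*1000); print(name,len(q),'ctr',cx,cy,'size',w,h,'ang',a,'z',np.median(Z[l==i]))
    return l==i
ok=c['z_map']>0
im=c['image'].astype(int)
rect(ok&(abs(Z-.03)<.004)&(X>.4)&(Y>.05)&(Y<.35),'base')
rl=ok&(abs(Z-.054)<.006)&(X>.5)&(Y>.1)&(Y<.3)
n,l,s,_=cv2.connectedComponentsWithStats(rl.astype(np.uint8))
for i in range(1,n):
    if s[i,4]>15:
        q=P[l==i][:,:2]; print('rail',len(q),q[q[:,0].argmin()],q[q[:,0].argmax()])
box=ok&(Z>.0)&(X>.42)&(X<.7)&(Y>-.33)&(Y<-.07)
rect(box&(Z>.004),'boxall')
w=box&(abs(Z-.105)<.004); rect(w,'walltop105')
bay=box&(abs(Z-.036)<.006)
n,l,s,_=cv2.connectedComponentsWithStats(bay.astype(np.uint8))
for i in range(1,n):
    if s[i,4]>80:
        q=P[l==i][:,:2].astype(np.float32); print('board',len(q),cv2.minAreaRect(q*1000))
g=im.min(-1)
for k,m in (('shell/label',box&(g>185)),):
    n,l,s,ce=cv2.connectedComponentsWithStats(m.astype(np.uint8))
    for i in range(1,n):
        if s[i,4]>12: print(k,s[i],ce[i],at_z(c,ce[i],.038))
E
python3 b.py
```

```text
base 3693 ctr 596.4312133789062 198.044189453125 size 279.1431579589844 227.98587036132812 ang 3.164658546447754 z 0.029740047214903642
rail 269 [0.8274 0.1926] [0.9115 0.2209]
rail 40 [0.839  0.2418] [0.8748 0.256 ]
rail 186 [0.5708 0.1406] [0.7108 0.1636]
rail 112 [0.5659 0.2617] [0.648  0.2449]
boxall 4634 ctr 594.3370361328125 -202.34925842285156 size 255.7855987548828 208.2888641357422 ang 75.75122833251953 z 0.038111030012494496
walltop105 144 ctr 646.305908203125 -155.3914337158203 size 110.93818664550781 74.63903045654297 ang 80.25147247314453 z 0.10453794995738741
board 859 ((625.9834594726562, -217.8719482421875), (150.7310791015625, 65.42801666259766), 75.64690399169922)
board 836 ((547.2783813476562, -199.61602783203125), (151.03939819335938, 64.27057647705078), 74.44230651855469)
shell/label [372 249   9  13  60] [376.2333 255.5167] [ 0.5507 -0.1845  0.038 ]
```

```bash
cat >> h.py <<'E'
def orient(yaw,pitch,flip=False):
    """tool z = cos(p)*heading - sin(p)*up ; tool y = right of heading"""
    u=np.array([np.cos(yaw),np.sin(yaw),0]); k=np.array([0,0,1.]); z=np.cos(pitch)*u-np.sin(pitch)*k
    y=np.cross(u,k)*(-1 if flip else 1); return np.stack([np.cross(y,z),y,z],1)
def rows(p1,R1,N,p0=None,R0=None):
    o=bot.get_obs(); p0=np.array(o['eef_pos']) if p0 is None else p0; R0=R.from_quat(o['tool_rot']).as_matrix() if R0 is None else R0
    w=R.from_matrix(R0.T@R1).as_rotvec()/N; S=sum(R.from_rotvec(w*k).as_matrix() for k in range(N))
    d=np.linalg.solve(S,R0.T@(np.array(p1)-p0))
    print(N,'rows of',np.round(d*1000,1).tolist(),np.round(w,4).tolist())
YB=np.deg2rad(75.5); U=np.array([np.cos(YB),np.sin(YB),0]); NEAR=np.array([.5285,-.2722,0])
E
python3 - <<'E'
from h import *
p=NEAR-.10*U; p[2]=.15
rows(p,orient(YB,np.deg2rad(35)),12)
E
```

```text
12 rows of [20.9, 15.1, 16.3] [0.0374, 0.0739, -0.0719]
```

```bash
python3 -m creep '[[[20.9,15.1,16.3],[0.0374,0.0739,-0.0719]],[[20.9,15.1,16.3],[0.0374,0.0739,-0.0719]],[[20.9,15.1,16.3],[0.0374,0.0739,-0.0719]],[[20.9,15.1,16.3],[0.0374,0.0739,-0.0719]],[[20.9,15.1,16.3],[0.0374,0.0739,-0.0719]],[[20.9,15.1,16.3],[0.0374,0.0739,-0.0719]],[[20.9,15.1,16.3],[0.0374,0.0739,-0.0719]],[[20.9,15.1,16.3],[0.0374,0.0739,-0.0719]],[[20.9,15.1,16.3],[0.0374,0.0739,-0.0719]],[[20.9,15.1,16.3],[0.0374,0.0739,-0.0719]],[[20.9,15.1,16.3],[0.0374,0.0739,-0.0719]],[[20.9,15.1,16.3],[0.0374,0.0739,-0.0719]]]' 0
cat > l.py <<'E'
from h import *
np.set_printoptions(precision=4,suppress=True)
p=NEAR-.10*U; p[2]=.15; rows(p,orient(YB,np.deg2rad(35)),4)
c=cam('wrist'); cv2.imwrite('pics/w1.png',c['image']); print(c['obs']['joint_pos'])
for q in ['box_front','board_near_edge','board_specimen','box_back_foot']:
    for r in vision.place_of(c,q)[:2]: print(q,np.array(r['position']),round(r['score'],2),depth(c,r['position']))
E
python3 l.py
```

```text
clock: 2.95
eef_pos: [0.5038, -0.3687, 0.1498]
tool_rot: [0.7, 0.544, 0.366, -0.283]
ft_force: [-0.1, -0.0, -0.2]
grip_width: -0.0004
grasp_force: 0.0
4 rows of [-0.0, -0.1, -0.1] [-0.0001, -0.0006, 0.0006]
[-0.9441  1.0874  0.8821  2.107   0.6841  0.6021]
box_front [359.5 299.1] 0.97 [ 0.553  -0.3096  0.025 ]
board_near_edge [ 72.1 125.4] 0.95 [ 0.2918 -0.0097  0.0291]
board_near_edge [314.3 266.2] 0.9 [ 0.5264 -0.2597  0.0095]
board_specimen [314.9 179.4] 0.84 [ 0.5468 -0.1804  0.0412]
board_specimen [315.7  14.2] 0.63 [0.6312 0.156  0.0516]
box_back_foot [348.5 155.1] 0.75 [ 0.5912 -0.1503  0.0378]
box_back_foot [313.3 267. ] 0.38 [ 0.5252 -0.2604  0.0096]
```

View pics/w1.png

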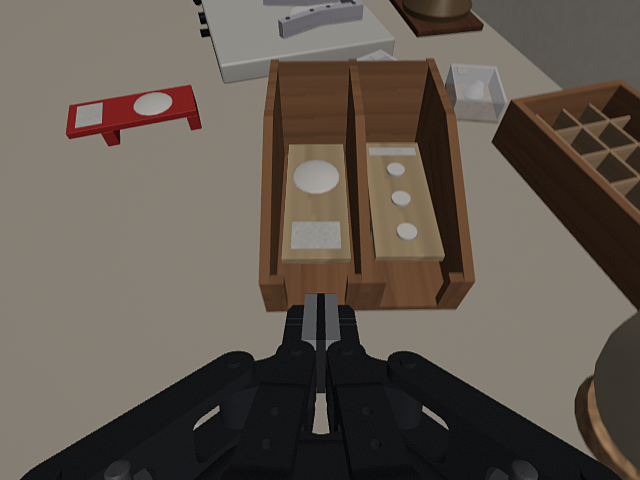

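Run:
```python
from h import *
np.set_printoptions(precision=4,suppress=True)
c=cam('wrist')
for p in [(285,258),(316,259),(347,258),(316,215),(315,177)]: print(p,depth(c,p),at_z(c,p,.036))
R1=orient(YB,np.deg2rad(35)); 
a=NEAR-.035*U; a[2]=.06; b=NEAR-.022*U; b[2]=.019; d=NEAR+.006*U; d[2]=.019
rows(a,R1,6); rows(b,R1,4,a,R1); rows(d,R1,4,b,R1)
```

```text
(285, 258) [ 0.4993 -0.2629  0.0363] [ 0.4993 -0.2627  0.036 ]
(316, 259) [ 0.5251 -0.2696  0.0348] [ 0.5249 -0.2703  0.036 ]
(347, 258) [ 0.5512 -0.2755  0.0351] [ 0.551 -0.276  0.036]
(316, 215) [ 0.5367 -0.2236  0.0371] [ 0.5369 -0.2227  0.036 ]
(315, 177) [ 0.5468 -0.1791  0.0415] [ 0.5481 -0.1737  0.036 ]
6 rows of [-6.1, 0.1, 17.7] [0.0002, 0.0002, 0.0]
4 rows of [-6.5, -0.0, 8.5] [0.0, 0.0, 0.0]
4 rows of [4.0, 0.0, 5.7] [0.0, 0.0, 0.0]
```

```bash
python3 -m creep '[[[-6.1,2,17.7],[0,0,0]],[[-6.1,0,17.7],[0,0,0]],[[-6.1,0,17.7],[0,0,0]],[[-6.1,0,17.7],[0,0,0]],[[-6.1,0,17.7],[0,0,0]],[[-6.1,0,17.7],[0,0,0]],[[-6.5,0,8.5],[0,0,0]],[[-6.5,0,8.5],[0,0,0]],[[-6.5,0,8.5],[0,0,0]],[[-6.5,0,8.5],[0,0,0]],[[0,0,0],[0,0,0]]]'; python3 -c "
from h import *
o=bot.get_obs();print(o['joint_pos'])
c=cam('wrist'); cv2.imwrite('pics/w2.png',c['image'][150:400,150:490])"
```

```text
clock: 4.62
eef_pos: [0.5246, -0.2925, 0.0175]
tool_rot: [0.701, 0.543, 0.365, -0.284]
ft_force: [0.3, -0.8, 0.1]
grip_width: 0.0003
grasp_force: 0.0
[-0.85643993  1.08121684  0.51628876  1.68905828  0.74042074  0.69366092]
```

View pics/w2.png

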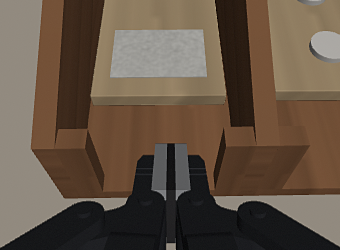

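The fingers are in the notch, about 5 mm right of the board's centre line (board centre at crop column 160, tool at 170). I'll correct that and slide in under the edge.

```bash
python3 -m creep '[[[4.2,-2.5,5.7],[0,0,0]],[[4.2,-2.5,5.7],[0,0,0]],[[4,0,5.7],[0,0,0]],[[4,0,5.7],[0,0,0]],[[4,0,5.7],[0,0,0]],[[0,0,0],[0,0,0]]]'
```

```text
clock: 5.42
eef_pos: [0.5273, -0.2673, 0.0193]
tool_rot: [0.704, 0.545, 0.363, -0.275]
ft_force: [-14.3, -31.7, 4.4]
grip_width: 0.0
grasp_force: 16.4
```

```bash
python3 -m creep '[[[-1.5,0,-2.2],[0,0,0]],[[-1.5,0,-2.2],[0,0,0]],[[0,0,0],[0,0,0]]]'; python3 -c "
from h import *
c=cam('wrist'); cv2.imwrite('pics/w3.png',c['image'][150:400,150:490])"
```

```text
clock: 5.8
eef_pos: [0.527, -0.2675, 0.0197]
tool_rot: [0.703, 0.544, 0.365, -0.279]
ft_force: [-6.3, -15.1, 3.4]
grip_width: -0.0004
grasp_force: 9.4
```

View pics/w3.png

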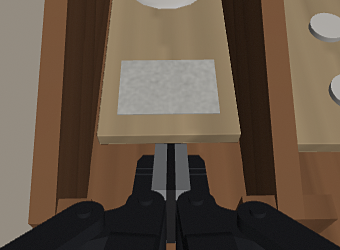

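```bash
python3 -m creep '[[[2.5,0,-3.5],[0,0,0]],[[3.3,0,-2.3],[0,0,0]],[[3.3,0,-2.3],[0,0,0]],[[3.3,0,-2.3],[0,0,0]],[[0,0,0],[0,0,0]]]'; python3 -c "
from h import *
c=cam('wrist'); cv2.imwrite('pics/w4.png',c['image'][150:400,150:490])"
```

```text
clock: 6.48
eef_pos: [0.5277, -0.264, 0.0357]
tool_rot: [0.701, 0.543, 0.365, -0.283]
ft_force: [0.5, -0.1, -0.3]
grip_width: 0.0002
grasp_force: 0.0
```

View pics/w4.png

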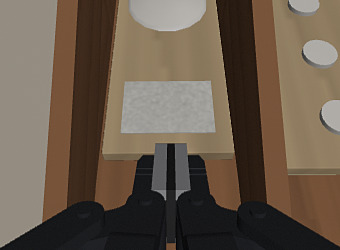

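The tip slipped off: the finger pair is too thick to hook under at this pitch. A better way is to roll 90° so that one thin finger goes under the edge and the other over it, then clamp and tip. First I'll back off and measure the edge again.

```bash
python3 -m creep '[[[5,0,-12],[0,0,0]],[[5,0,-12],[0,0,-0.15]],[[3,0,-12],[0,0,-0.15]],[[0,0,-12],[0,0,-0.15]],[[0,0,0],[0,0,-0.15]],[[0,0,0],[0,0,-0.16]],[[0,0,0],[0,0,-0.16]],[[0,0,0],[0,0,-0.16]],[[0,0,0],[0,0,-0.16]],[[0,0,0],[0,0,-0.16]],[[0,0,0],[0,0,-0.17]],[[0,0,0],[0,0,0]]]' 28
cat > m.py <<'E'
from h import *
np.set_printoptions(precision=4,suppress=True)
print(bot.get_obs()['joint_pos'])
c=cam('wrist'); cv2.imwrite('pics/w5.png',c['image']); P=cloud(c).reshape(-1,3); ok=(c['z_map']>0).ravel()
V=np.array([-U[1],U[0],0]); C=np.array([.526,-.2725,0])
q=P[ok]-C; a=q@U; b=q@V; z=P[ok][:,2]
m=(abs(b)<20e-3)&(a>-.03)&(a<.16)&(z>.03)&(z<.042); print(m.sum(),'edge a pct',np.percentile(a[m],[0.5,2,5]) if m.sum() else None)
m=(abs(b)<.05)&(a>.02)&(a<.06)&(abs(z-.036)<.004); print('b range',np.percentile(b[m],[1,99]) if m.sum() else None, np.median(z[m]))
E
python3 m.py
```

```text
clock: 8.02
eef_pos: [0.5189, -0.2957, 0.0738]
tool_rot: [0.113, 0.88, 0.458, 0.058]
ft_force: [-0.5, -0.5, -0.1]
grip_width: 0.0276
grasp_force: 0.0
[-0.8658  1.0132  0.5281  1.7727  0.7352 -0.8836]
5759 edge a pct [0.0116 0.012  0.0124]
b range [-0.0337  0.0471] 0.0375133633153973
```

View pics/w5.png

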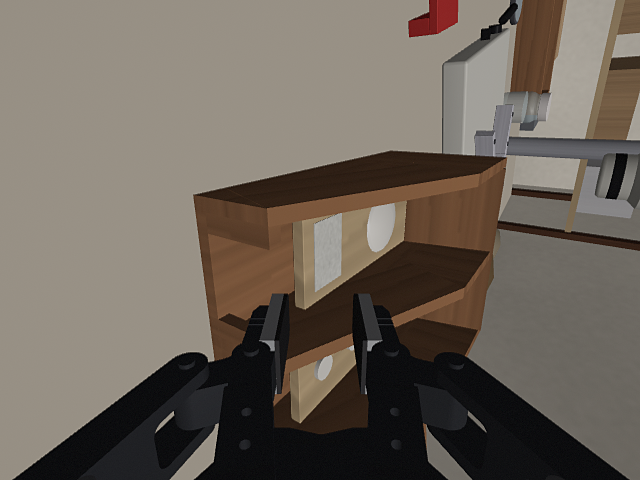

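```bash
cat > s.py <<'E'
from h import *
np.set_printoptions(precision=4,suppress=True)
o=bot.get_obs(); R0=R.from_quat(o['tool_rot']).as_matrix(); p0=np.array(o['eef_pos']); print(R0)
C=np.array([.526,-.2725,0]); R1=orient(YB,np.deg2rad(35))@R.from_rotvec([0,0,-np.pi/2]).as_matrix()
a=C-.004*U+[0,0,.035]; b=C+.026*U+[0,0,.035]
rows(a,R1,4); rows(b,R1,5,a,R1)
E
python3 s.py
```

```text
[[-0.9675  0.1467  0.2059]
 [ 0.2528  0.5544  0.7929]
 [ 0.0022  0.8192 -0.5735]]
4 rows of [-0.3, -5.0, 9.7] [0.0, 0.0002, -0.0008]
5 rows of [-0.0, 3.4, 4.9] [0.0, 0.0, 0.0]
```

```bash
python3 -m creep '[[[-0.3,-5,9.7],[0,0,0]],[[-0.3,-5,9.7],[0,0,0]],[[-0.3,-5,9.7],[0,0,0]],[[-0.3,-5,9.7],[0,0,0]],[[0,3.4,4.9],[0,0,0]],[[0,3.4,4.9],[0,0,0]],[[0,3.4,4.9],[0,0,0]],[[0,3.4,4.9],[0,0,0]],[[0,3.4,4.9],[0,0,0]],[[0,0,0],[0,0,0]]]'; python3 -c "
from h import *
c=cam('wrist'); cv2.imwrite('pics/w6.png',c['image'][100:480,100:600])"
```

```text
clock: 9.32
eef_pos: [0.5327, -0.2464, 0.0347]
tool_rot: [0.112, 0.88, 0.458, 0.058]
ft_force: [1.2, -0.2, 0.1]
grip_width: 0.0282
grasp_force: 0.0
```

View pics/w6.png

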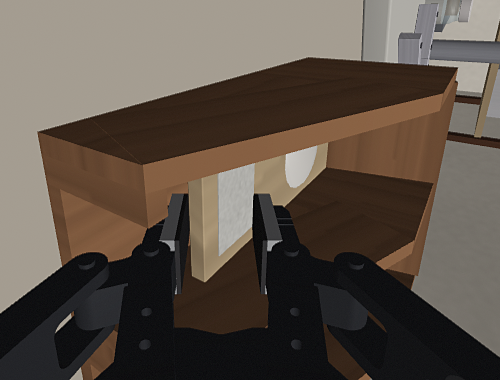

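```bash
python3 -m creep '[[[0,0,0],[0,0,0]],[[0,2,-0.8],[0,0,0]],[[0,8,-3.4],[0,0,0]],[[0,8,-3.4],[0,0,0]],[[0,8.1,-3.4],[0,0,0]],[[0,0,0],[0,0,0]]]' 0;  python3 -m creep '[[[0,8.6,-1.9],[0,0,0]],[[0,8.6,-1.9],[0,0,0]],[[0,8.6,-1.9],[0,0,0]],[[0,0,0],[0,0,0]]]'; python3 -c "
from h import *
c=cam('wrist'); cv2.imwrite('pics/w7.png',c['image'][100:480,100:600])"
```

```text
clock: 10.12
eef_pos: [0.5345, -0.2411, 0.0633]
tool_rot: [0.112, 0.88, 0.458, 0.059]
ft_force: [-0.7, -2.0, 3.1]
grip_width: 0.007
grasp_force: 57.9
clock: 10.62
eef_pos: [0.5369, -0.2316, 0.0876]
tool_rot: [0.112, 0.88, 0.458, 0.059]
ft_force: [-0.5, -2.3, 1.7]
grip_width: 0.0061
grasp_force: 57.9
```

View pics/w7.png

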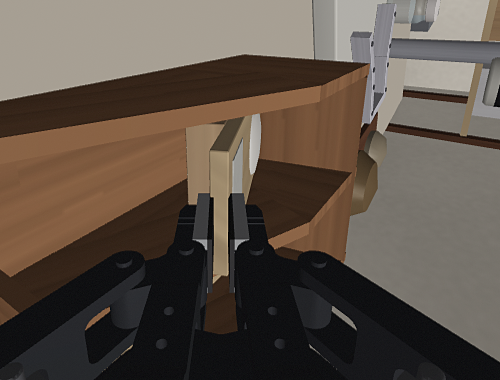

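```bash
python3 -m creep '[[[0,8.8,-0.4],[0,0,0]],[[0,8.8,-0.4],[0,0,0]],[[0,8.8,-0.4],[0,0,0]],[[0,6.5,0.6],[0,0,0]],[[0,8.5,1.6],[0.0655,0,0]],[[0,8.5,1.6],[0.0655,0,0]],[[0,8.5,1.6],[0.0655,0,0]],[[0,8.5,1.6],[0.0655,0,0]],[[0,0,0],[0,0,0]],[[0,0,0],[0,0,0]],[[0,0,0],[0,0,0]]]'; python3 -c "
from h import *
print(bot.get_obs()['joint_pos'])
c=cam('wrist'); cv2.imwrite('pics/w8.png',c['image'])
c=cam('side'); cv2.imwrite('pics/s8.png',cv2.resize(c['image'][180:400,240:500],None,fx=2.5,fy=2.5))"
```

```text
clock: 12.05
eef_pos: [0.5492, -0.1923, 0.1385]
tool_rot: [0.119, 0.933, 0.336, 0.047]
ft_force: [-4.9, -15.1, 14.4]
grip_width: 0.0058
grasp_force: 63.4
[-0.65030881  0.65436577  0.20451689  1.42187043  0.63245284 -0.49554077]
```

View pics/w8.png

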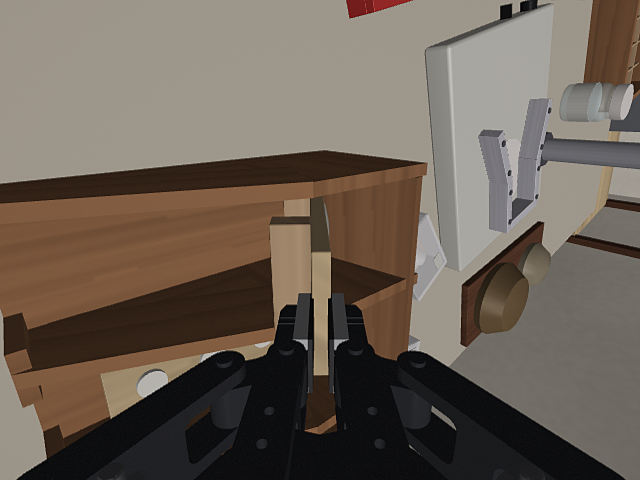

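The board is gripped in line with the tool and tipped about 50°, with its label edge above the walls and its shell end on the bay floor. I'll ease it off the back wall, lift straight up, and check the grasp from the depth data.

```bash
python3 -m creep '[[[0,-3,-2.5],[0,0,0]],[[0,4,-6],[0,0,0]],[[0,10,-12],[0,0,0]],[[0,12,-14],[0,0,0]],[[0,12,-14],[0,0,0]],[[0,12,-14],[0,0,0]],[[0,12,-14],[0,0,0]],[[0,12,-14],[0,0,0]],[[0,12,-14],[0,0,0]],[[0,12,-14],[0,0,0]],[[0,8,-9],[0,0,0]],[[0,0,0],[0,0,0]]]'
cat > g.py <<'E'
from h import *
np.set_printoptions(precision=4,suppress=True)
c=cam('wrist'); o=c['obs']; print(o['joint_pos'],o['eef_pos'],R.from_quat(o['tool_rot']).as_matrix().round(3).tolist())
Rt=R.from_quat(o['tool_rot']).as_matrix(); Q=(cloud(c).reshape(-1,3)-o['eef_pos'])@Rt; Q=Q[(c['z_map']>0).ravel()]
print('cam in tool',np.array(c['tool_from_camera'])[:3,3])
m=(abs(Q[:,1])<.05)&(abs(Q[:,0])<.045)&(Q[:,2]>-.06)&(Q[:,2]<.2); q=Q[m]
for z in np.arange(-.03,.17,.01):
    s=q[(abs(q[:,2]-z)<.005)]
    s=s[s[:,0]*np.sign(np.array(c['tool_from_camera'])[0,3])>.01]
    if len(s)>3: print(round(z,3),len(s),'y',np.percentile(s[:,1],[3,50,97]),'x',np.percentile(s[:,0],[3,50,97]))
E
python3 g.py
```

```text
clock: 13.65
eef_pos: [0.5476, -0.1903, 0.3004]
tool_rot: [0.118, 0.932, 0.339, 0.044]
ft_force: [-0.3, -0.8, -2.2]
grip_width: 0.0059
grasp_force: 60.4
[-0.6501  0.5713  0.484   1.7958  0.6346 -0.5009] [ 0.5476 -0.1903  0.3004] [[-0.968, 0.191, 0.162], [0.25, 0.742, 0.622], [-0.001, 0.642, -0.766]]
cam in tool [ 0.0825  0.0004 -0.1437]
-0.03 556 y [-0.0086 -0.0025  0.0095] x [0.0103 0.0109 0.0115]
-0.02 458 y [-0.0085  0.0034  0.0096] x [0.0103 0.0109 0.0114]
-0.01 1374 y [-0.0074  0.0003  0.0085] x [0.0104 0.0182 0.0315]
0.0 181 y [-0.0061  0.0007  0.0066] x [0.0104 0.0316 0.032 ]
0.01 135 y [-0.0032  0.0007  0.0042] x [0.0313 0.0317 0.0322]
0.02 224 y [-0.0212 -0.0033  0.0044] x [0.0119 0.0313 0.0321]
0.03 1805 y [-0.0225 -0.0131  0.0007] x [0.0108 0.0237 0.0321]
0.04 165 y [-0.0215 -0.0034  0.0045] x [0.0316 0.0321 0.0324]
0.05 67 y [-0.0025  0.0008  0.0046] x [0.0319 0.0322 0.0325]
0.06 61 y [-0.0026  0.0013  0.0048] x [0.0319 0.0323 0.0326]
0.07 91 y [-0.0022  0.0043  0.0077] x [0.0108 0.0322 0.0327]
0.08 120 y [-0.0017  0.0065  0.0092] x [0.0112 0.0229 0.0328]
0.09 66 y [-0.0018  0.0041  0.0094] x [0.0148 0.0325 0.0329]
0.1 37 y [-0.0019  0.0015  0.0055] x [0.0325 0.0328 0.033 ]
0.11 32 y [-0.0019  0.0016  0.0057] x [0.0325 0.0329 0.0331]
0.12 30 y [-0.0014  0.002   0.0054] x [0.0325 0.033  0.0333]
0.13 825 y [-0.0212 -0.012  -0.0014] x [0.0111 0.0236 0.0332]
0.14 37 y [-0.0207 -0.0076  0.0047] x [0.033  0.0332 0.0335]
```

The grasp is firm: the label edge sits 12 mm inside the pads, the board is parallel to the tool to about 0.01 rad, and its far edge is at tool z = 137 mm. Next comes the transit to the microscope.

```bash
cat >> h.py <<'E'
YM=np.deg2rad(2.7); UM=np.array([np.cos(YM),np.sin(YM),0]); VM=np.array([-UM[1],UM[0],0]); STOP=np.array([.697,.208,.03])
FE=np.array([.0022,-.023,.137])
def Rg(yaw,p): return orient(yaw,np.deg2rad(p))@R.from_rotvec([0,0,-np.pi/2]).as_matrix()
def tcp_for(fx,fy,fz,p): return STOP+fx*UM+fy*VM+[0,0,fz]-Rg(YM,p)@FE
E
python3 - <<'E'
from h import *
w1=np.array([.42,-.05,.32]); R1=Rg(np.deg2rad(38),40); rows(w1,R1,10)
w2=tcp_for(-.12,0,.07,28); print(w2); rows(w2,Rg(YM,28),12,w1,R1)
E
```

```text
10 rows of [18.5, 5.5, 2.2] [-0.0168, -0.0463, 0.0463]
[0.46719317 0.19496014 0.1846254 ]
12 rows of [18.0, -2.7, 15.7] [-0.0169, -0.0426, 0.0288]
```

```bash
python3 -m creep '[[[18.5,5.5,2.2],[-0.0168,-0.0463,0.0463]],[[18.5,5.5,2.2],[-0.0168,-0.0463,0.0463]],[[18.5,5.5,2.2],[-0.0168,-0.0463,0.0463]],[[18.5,5.5,2.2],[-0.0168,-0.0463,0.0463]],[[18.5,5.5,2.2],[-0.0168,-0.0463,0.0463]],[[18.5,5.5,2.2],[-0.0168,-0.0463,0.0463]],[[18.5,5.5,2.2],[-0.0168,-0.0463,0.0463]],[[18.5,5.5,2.2],[-0.0168,-0.0463,0.0463]],[[18.5,5.5,2.2],[-0.0168,-0.0463,0.0463]],[[18.5,5.5,2.2],[-0.0168,-0.0463,0.0463]],[[0,0,0],[0,0,0]]]'
cat > n.py <<'E'
from h import *
np.set_printoptions(precision=4,suppress=True)
w1=np.array([.42,-.05,.32]); R1=Rg(np.deg2rad(38),40)
print(bot.get_obs()['joint_pos']); w2=tcp_for(-.12,0,.07,28); rows(w2,Rg(YM,28),12)
for n in ['top','wrist']:
    c=cam(n); P=cloud(c); X,Y,Z=np.moveaxis(P,-1,0); ok=c['z_map']>0
    m=ok&(abs(Z-.03)<.004)&(X>.4)&(X<.75)&(Y>.05)&(Y<.35); q=P[m][:,:2]
    print(n,m.sum())
    if m.sum()<500: continue
    # front edge: min x per y bin ; right edge: min y per x bin
    yb=[(y,np.percentile(q[abs(q[:,1]-y)<.004][:,0],1)) for y in np.arange(.1,.3,.008) if (abs(q[:,1]-y)<.004).sum()>10]
    xb=[(x,np.percentile(q[abs(q[:,0]-x)<.004][:,1],1)) for x in np.arange(.48,.7,.008) if (abs(q[:,0]-x)<.004).sum()>10]
    for nm,l in (('front',yb),('right',xb)):
        l=np.array(l)
        if len(l)>4: f=np.polyfit(l[:,0],l[:,1],1); f=np.polyfit(*l[abs(np.polyval(f,l[:,0])-l[:,1])<.006].T,1); print(nm,f,'deg',np.rad2deg(np.arctan(f[0])),len(l))
    m=ok&(abs(Z-.054)<.005)&(X>.52)&(X<.75)&(Y>.1)&(Y<.3)
    k,l,s,_=cv2.connectedComponentsWithStats(m.astype(np.uint8))
    for i in range(1,k):
        if s[i,4]>25: q=P[l==i][:,:2]; print('rail',len(q),q[q[:,0].argmin()],q[q[:,0].argmax()],np.percentile(q[:,1],[2,98]))
    for r in ['guide_stop','guide_mouth','view_point']:
        for d in vision.place_of(c,r)[:1]: print(r,round(d['score'],2),at_z(c,d['position'],.03))
E
python3 n.py
```

```text
clock: 15.08
eef_pos: [0.4177, -0.048, 0.3194]
tool_rot: [0.397, 0.815, 0.38, 0.184]
ft_force: [0.2, 0.4, -1.1]
grip_width: 0.0059
grasp_force: 60.5
[-0.6836 -0.1997 -0.5086  1.0063  0.8428  0.3385]
12 rows of [17.8, -2.6, 15.8] [-0.017, -0.0428, 0.0288]
top 3692
front [-0.0563  0.4803] deg -3.223436077271573 25
right [0.035 0.066] deg 2.0069597492868527 28
rail 170 [0.5707 0.1406] [0.7083 0.1637] [0.1349 0.1718]
rail 105 [0.5652 0.2579] [0.6471 0.2443] [0.2351 0.2624]
guide_stop 0.75 [0.7017 0.2092 0.03  ]
guide_mouth 0.83 [0.567  0.2017 0.03  ]
view_point 0.88 [0.6495 0.2034 0.03  ]
wrist 18504
front [0.0342 0.4642] deg 1.9595084741296847 25
right [0.0521 0.0566] deg 2.98283857382722 28
rail 1668 [0.5639 0.2583] [0.7107 0.164 ] [0.1369 0.2616]
rail 110 [0.6259 0.2969] [0.652  0.2847] [0.2805 0.2984]
guide_stop 0.98 [0.7049 0.2104 0.03  ]
guide_mouth 0.79 [0.5686 0.1995 0.03  ]
view_point 0.83 [0.6418 0.2067 0.03  ]
```

```bash
python3 -m creep '[[[17.8,-2.6,15.8],[-0.017,-0.0428,0.0288]],[[17.8,-2.6,15.8],[-0.017,-0.0428,0.0288]],[[17.8,-2.6,15.8],[-0.017,-0.0428,0.0288]],[[17.8,-2.6,15.8],[-0.017,-0.0428,0.0288]],[[17.8,-2.6,15.8],[-0.017,-0.0428,0.0288]],[[17.8,-2.6,15.8],[-0.017,-0.0428,0.0288]],[[17.8,-2.6,15.8],[-0.017,-0.0428,0.0288]],[[17.8,-2.6,15.8],[-0.017,-0.0428,0.0288]],[[17.8,-2.6,15.8],[-0.017,-0.0428,0.0288]],[[17.8,-2.6,15.8],[-0.017,-0.0428,0.0288]],[[17.8,-2.6,15.8],[-0.017,-0.0428,0.0288]],[[17.8,-2.6,15.8],[-0.017,-0.0428,0.0288]]]'
python3 - <<'E'
from h import *
o=bot.get_obs();print(o['joint_pos'])
w2=tcp_for(-.12,0,.07,28);rows(w2,Rg(YM,28),1)
w3=tcp_for(-.105,0,.015,20); print(w3); rows(w3,Rg(YM,20),8)
E
```

```text
clock: 16.98
eef_pos: [0.4762, 0.1978, 0.1981]
tool_rot: [0.595, 0.624, 0.365, 0.352]
ft_force: [0.9, -0.7, -1.9]
grip_width: 0.0055
grasp_force: 60.6
[ 0.7233402  -0.02550609 -1.04535871 -0.39885463 -0.5823564   1.94029523]
1 rows of [-2.3, -16.2, -1.4] [-0.0188, 0.0038, 0.0033]
[0.47148295 0.19516244 0.11346969]
8 rows of [-0.3, -9.8, 4.0] [-0.0198, 0.0005, 0.0004]
```

```bash
python3 -m creep '[[[-0.5,-10,2],[-0.01,0.001,0.001]],[[-0.5,-10,2],[-0.01,0.001,0.001]],[[-0.5,-10,2],[-0.01,0,0]],[[-0.5,-10,3],[-0.01,0,0]],[[0,-10,3],[-0.01,0,0]],[[0,0,0],[0,0,0]]]'
python3 - <<'E'
from h import *
np.set_printoptions(precision=4,suppress=True)
o=bot.get_obs();print(o['joint_pos']); Rt=R.from_quat(o['tool_rot']).as_matrix(); print('pitch',np.rad2deg(np.arcsin(-Rt[2,2])),'yaw',np.rad2deg(np.arctan2(Rt[1,2],Rt[0,2])),'roll',Rt[2,0])
f=o['eef_pos']+Rt@FE-STOP; print('far edge in stop',f@UM,f@VM,f[2])
w3=tcp_for(-.105,0,.004,22); rows(w3,Rg(YM,22),5)
E
```

```text
clock: 17.73
eef_pos: [0.4769, 0.2116, 0.1632]
tool_rot: [0.593, 0.616, 0.369, 0.364]
ft_force: [0.4, 0.8, -2.2]
grip_width: 0.0058
grasp_force: 60.6
[ 0.7783  0.1451 -1.086  -0.6107 -0.6517  1.9681]
pitch 27.532347920274137 yaw 1.436023484846522 roll -0.010358077942937083
far edge in stop -0.1088366082799741 0.01349823209614792 0.04949882023048213
5 rows of [-3.2, -10.6, 4.2] [-0.0193, 0.0039, 0.0005]
```

Joint 3 is at its limit at this shallow pitch so close in. I'll use a steeper pitch (33°) and place the board 25 mm further in.

```bash
cat > f.py <<'E'
from h import *
import sys
np.set_printoptions(precision=4,suppress=True)
o=bot.get_obs();print(o['clock'],o['joint_pos'],o['ft_force'],o['grip_width']); Rt=R.from_quat(o['tool_rot']).as_matrix(); print('pitch',np.rad2deg(np.arcsin(-Rt[2,2])),'yaw',np.rad2deg(np.arctan2(Rt[1,2],Rt[0,2])),'roll',Rt[2,0])
f=o['eef_pos']+Rt@FE-STOP; print('far edge in stop',f@UM,f@VM,f[2])
a=[float(x) for x in sys.argv[1:]]
if a: rows(tcp_for(*a[:4]),Rg(YM,a[3]),int(a[4]))
E
python3 f.py -.08 0 .02 33 5
```

```text
17.725 [ 0.7783  0.1451 -1.086  -0.6107 -0.6517  1.9681] [ 0.4178  0.8368 -2.2168] 0.005847633441182783
pitch 27.532347920274137 yaw 1.436023484846522 roll -0.010358077942937083
far edge in stop -0.1088366082799741 0.01349823209614792 0.04949882023048213
5 rows of [-3.1, 0.3, 8.4] [0.0191, 0.0039, 0.0001]
```

```bash
python3 -m creep '[[[-3.1,0.3,8.4],[0.0191,0.0039,0]],[[-3.1,0.3,8.4],[0.0191,0.0039,0]],[[-3.1,0.3,8.4],[0.0191,0.0039,0]],[[-3.1,0.3,8.4],[0.0191,0.0039,0]],[[-3.1,0.3,8.4],[0.0191,0.0039,0]],[[0,0,0],[0,0,0]]]'; python3 f.py -.08 0 .0 33 4; python3 g.py | tail -16 | cut -c1-50
```

```text
clock: 18.48
eef_pos: [0.5154, 0.1963, 0.1448]
tool_rot: [0.607, 0.635, 0.345, 0.33]
ft_force: [-1.4, 0.2, -2.3]
grip_width: 0.0057
grasp_force: 60.6
18.475 [ 0.6162  0.1569 -1.0071 -0.508  -0.4707  1.9073] [-1.4109  0.2129 -2.3342] 0.005656405049665286
pitch 32.93242476138479 yaw 2.597528610054363 roll 0.0005460808536698059
far edge in stop -0.07948541348804067 -0.0010868370472260076 0.021045595694338587
4 rows of [0.2, -4.4, 2.8] [0.0003, 0.0004, -0.0004]
0.01 135 y [-0.0026  0.0013  0.0048] x [0.0311 0.0
0.02 136 y [-0.0178  0.0004  0.0051] x [0.0189 0.0
0.03 1863 y [-0.022  -0.0125  0.0004] x [0.0109 0.
0.04 186 y [-0.0214 -0.0043  0.0045] x [0.0315 0.0
0.05 67 y [-0.0024  0.0014  0.0052] x [0.0316 0.03
0.06 62 y [-0.002   0.0014  0.005 ] x [0.0317 0.03
0.07 79 y [-0.0021  0.0032  0.0077] x [0.0108 0.03
0.08 116 y [-0.0017  0.0065  0.0092] x [0.0113 0.0
0.09 66 y [-0.0018  0.0037  0.0093] x [0.0152 0.03
0.1 36 y [-0.0019  0.0021  0.0055] x [0.0322 0.032
0.11 32 y [-0.002   0.0015  0.0057] x [0.0321 0.03
0.12 31 y [-0.0029  0.0015  0.0051] x [0.0325 0.03
0.13 1066 y [-0.0495 -0.015  -0.0022] x [0.011  0.
0.14 620 y [-0.0477 -0.0433 -0.0082] x [0.0116 0.0
0.15 522 y [-0.0411 -0.0365 -0.0073] x [0.0115 0.0
0.16 401 y [-0.0345 -0.0299 -0.0001] x [0.0112 0.0
```

```bash
python3 -m creep '[[[0.3,-4.4,2.8],[0,0,0]],[[0.3,-4.4,2.8],[0,0,0]],[[0,-4.4,2.8],[0,0,0]],[[0,-4.4,2.8],[0,0,0]],[[0,0,0],[0,0,0]]]';python3 -m creep '[[[0,-4,1.2],[0,0,0]],[[0,-4,1.2],[0,0,0]],[[0,-4,1.2],[0,0,0]],[[0,-4,1.2],[0,0,0]],[[0,0,0],[0,0,0]]]'; python3 f.py;  python3 g.py | tail -16 | cut -c1-50
```

```text
clock: 19.15
eef_pos: [0.5144, 0.1975, 0.1234]
tool_rot: [0.607, 0.636, 0.345, 0.33]
ft_force: [0.5, -0.8, -0.0]
grip_width: 0.0056
grasp_force: 60.5
clock: 19.77
eef_pos: [0.5104, 0.1976, 0.1093]
tool_rot: [0.607, 0.634, 0.347, 0.331]
ft_force: [-5.7, -0.9, 7.5]
grip_width: 0.0053
grasp_force: 66.5
19.775 [ 0.6286  0.2836 -1.0567 -0.6849 -0.4806  1.9143] [-5.7225 -0.8975  7.5314] 0.0053389693424053825
pitch 32.713951450935596 yaw 2.6837132500038883 roll 0.0017016428475568057
far edge in stop -0.08399845640460987 0.0006098043855173941 -0.014108222133857345
0.01 253 y [-0.0004  0.0066  0.0083] x [0.0118 0.0
0.02 199 y [0.0013 0.008  0.0097] x [0.012  0.0313
0.03 1563 y [-0.0174 -0.009   0.0098] x [0.011  0.
0.04 279 y [-0.0154  0.005   0.0122] x [0.0127 0.0
0.05 125 y [0.0057 0.0126 0.0139] x [0.0126 0.0314
0.06 106 y [0.0072 0.0137 0.0151] x [0.0111 0.0315
0.07 847 y [-0.0498 -0.0467  0.0181] x [0.0109 0.0
0.08 888 y [-0.0446 -0.0408  0.0207] x [0.0112 0.0
0.09 733 y [-0.0382 -0.0346  0.0216] x [0.0114 0.0
0.1 612 y [-0.0317 -0.0284  0.0201] x [0.0112 0.02
0.11 590 y [-0.0254 -0.0216  0.0215] x [0.0133 0.0
0.12 658 y [-0.0189 -0.0143  0.0228] x [0.0121 0.0
0.13 1167 y [-0.0119  0.0023  0.0223] x [0.0112 0.
0.14 354 y [-0.0054  0.005   0.0283] x [0.013  0.0
0.15 135 y [0.0024 0.0307 0.0349] x [0.0311 0.0398
0.16 140 y [0.0129 0.037  0.0416] x [0.0305 0.0409
```

```bash
python3 -m creep '[[[0,-5,3.1],[0,0,0]],[[0,-5,3.1],[0,0,0]],[[0,-5,3.1],[0,0,0]],[[0,-5,3.1],[0,0,0]],[[0,0,0],[0,0,0]]]'; python3 f.py;python3 g.py | tail -18 | head -8| cut -c1-50
```

```text
clock: 20.45
eef_pos: [0.5097, 0.1976, 0.0848]
tool_rot: [0.607, 0.635, 0.346, 0.33]
ft_force: [-1.6, -0.4, 3.4]
grip_width: 0.0057
grasp_force: 74.6
20.45 [ 0.6292  0.3778 -1.0774 -0.7973 -0.4802  1.9149] [-1.5679 -0.3752  3.3858] 0.005723248683705434
pitch 32.83564894095235 yaw 2.6937103964051734 roll 0.0010993734439836422
far edge in stop -0.08490994437206588 0.0006356112625812202 -0.0387734232738771
-0.01 1395 y [-0.0068  0.0005  0.0092] x [0.0102 0
0.0 578 y [-0.0034  0.0059  0.0084] x [0.0104 0.02
0.01 438 y [0.0026 0.0097 0.0121] x [0.0109 0.0256
0.02 846 y [-0.0499 -0.0478  0.0154] x [0.011  0.0
0.03 2421 y [-0.0476 -0.0412  0.0178] x [0.0113 0.
0.04 1479 y [-0.0412 -0.0368  0.0216] x [0.0113 0.
0.05 1154 y [-0.0348 -0.0309  0.0254] x [0.0112 0.
0.06 1011 y [-0.0284 -0.0244  0.0291] x [0.011  0.
```

```bash
python3 -m creep '[[[0,-4.3,4.4],[0,0,0]],[[0,-4.3,4.4],[0,0,0]],[[0,-4.3,4.4],[0,0,0]],[[0,-4.3,4.4],[0,0,0]],[[0,0,0],[0,0,0]]]'; python3 f.py;python3 g.py | tail -20 | head -9| cut -c1-50
cat > t.py <<'E'
from h import *
np.set_printoptions(precision=4,suppress=True)
# board plane / edges from wrist cloud in stop frame
c=cam('wrist'); P=cloud(c).reshape(-1,3)[(c['z_map']>0).ravel()]-STOP; a,b,z=P@UM,P@VM,P[:,2]
for x in np.arange(-.27,0,.015):
    m=(abs(a-x)<.004)&(abs(b)<.04)&(z>.01)&(z<.12)
    if m.sum()>5: print(round(x,3),m.sum(),'z',np.percentile(z[m],[5,50,95]),'b',np.percentile(b[m&(z>.02)],[2,98]) if (m&(z>.02)).sum()>3 else '')
E
python3 t.py
```

```text
clock: 21.12
eef_pos: [0.5148, 0.1976, 0.06]
tool_rot: [0.607, 0.635, 0.346, 0.33]
ft_force: [-2.7, -0.9, 4.8]
grip_width: 0.0057
grasp_force: 84.7
21.125 [ 0.6195  0.4802 -1.0815 -0.9049 -0.4724  1.9084] [-2.6962 -0.8951  4.8068] 0.005654534959360621
pitch 32.94102479725621 yaw 2.6653025235679317 roll 0.00016947608907597056
far edge in stop -0.08000376333492983 0.00028892223283295403 -0.06382729791873279
[ 0.6195  0.4802 -1.0815 -0.9049 -0.4724  1.9084] 
cam in tool [ 0.0823  0.001  -0.1432]
-0.03 569 y [-0.008   0.004   0.0102] x [0.0101 0.
-0.02 2576 y [-0.0498 -0.0463  0.0083] x [0.0103 0
-0.01 3231 y [-0.0439 -0.0389  0.0072] x [0.0104 0
0.0 2646 y [-0.0375 -0.0325  0.0095] x [0.0107 0.0
0.01 2035 y [-0.0309 -0.0264  0.0154] x [0.0111 0.
0.02 1741 y [-0.0244 -0.02    0.0212] x [0.011  0.
0.03 1936 y [-0.0178 -0.0117  0.0264] x [0.0114 0.
-0.27 3473 z [0.029  0.039  0.0687] b [-0.0037  0.0175]
-0.255 6263 z [0.0312 0.0644 0.0894] b [-0.0123  0.0171]
-0.24 4717 z [0.0342 0.0755 0.096 ] b [-0.0059  0.0156]
-0.225 6820 z [0.0481 0.1041 0.1179] b [-0.0106  0.0112]
-0.21 4268 z [0.0369 0.0846 0.1022] b [-0.0104  0.0114]
-0.195 761 z [0.0258 0.0461 0.0583] b [0.004  0.0094]
-0.18 698 z [0.0311 0.0362 0.0471] b [0.0045 0.0298]
-0.165 613 z [0.0307 0.0357 0.0363] b [-0.0046  0.0299]
-0.15 866 z [0.0126 0.0345 0.0355] b [-0.0144  0.03  ]
-0.135 610 z [0.0304 0.0339 0.0343] b [-0.0281  0.0301]
-0.12 527 z [0.0297 0.0331 0.0335] b [-0.0278  0.0302]
-0.105 615 z [0.0304 0.0337 0.0357] b [-0.0271  0.0302]
-0.09 377 z [0.0273 0.0347 0.0362] b [-0.0274  0.0304]
-0.075 251 z [0.0147 0.0308 0.035 ] b [-0.0391  0.0394]
-0.06 294 z [0.0243 0.0301 0.0305] b [-0.0389  0.0389]
-0.045 315 z [0.0253 0.0294 0.0298] b [-0.0385  0.0393]
-0.03 54 z [0.025  0.0253 0.0256] b [-0.0394  0.0396]
-0.015 68 z [0.0228 0.0252 0.0256] b [-0.0389  0.0393]
0.0 803 z [0.0178 0.0222 0.0255] b [-0.0343  0.0337]
```

```bash
python3 -m creep '[[[0,-3,3],[0,0,0]],[[0,-3,3],[0,0,0]],[[0,0,0],[0,0,0]]]'; python3 -m creep '[[[0,0.8,-0.5],[0,0,0]],[[0,0,0],[0,0,0]],[[0,0,0],[0,0,0]],[[0,0,0],[0,0,0]]]' 22; python3 t.py | tail -13
```

```text
clock: 21.6
eef_pos: [0.5169, 0.1977, 0.0531]
tool_rot: [0.607, 0.635, 0.347, 0.331]
ft_force: [-7.0, -0.8, 11.9]
grip_width: 0.0054
grasp_force: 91.8
clock: 22.1
eef_pos: [0.5162, 0.1974, 0.0524]
tool_rot: [0.607, 0.636, 0.345, 0.33]
ft_force: [0.2, 0.3, -0.6]
grip_width: 0.022
grasp_force: 0.0
-0.18 1711 z [0.0276 0.0293 0.049 ] b [-0.0277  0.0297]
-0.165 610 z [0.024  0.0295 0.0301] b [-0.0269  0.0299]
-0.15 800 z [0.0115 0.0293 0.03  ] b [-0.0099  0.03  ]
-0.135 603 z [0.0247 0.0292 0.0296] b [-0.0177  0.03  ]
-0.12 580 z [0.0263 0.0292 0.0296] b [-0.0279  0.0301]
-0.105 707 z [0.0273 0.0299 0.0321] b [-0.0275  0.0302]
-0.09 457 z [0.025  0.0321 0.0337] b [-0.0278  0.0303]
-0.075 335 z [0.0156 0.0292 0.0334] b [-0.0397  0.0394]
-0.06 294 z [0.0242 0.0291 0.0296] b [-0.0382  0.0386]
-0.045 347 z [0.0252 0.0292 0.0295] b [-0.0385  0.039 ]
-0.03 58 z [0.0249 0.0253 0.0255] b [-0.0398  0.0396]
-0.015 64 z [0.024  0.0252 0.0255] b [-0.0396  0.0395]
0.0 680 z [0.0196 0.0231 0.0255] b [-0.035   0.0326]
```

The board is lying flat (plate top at about 29 mm over 30 mm), with its far edge about 38 mm short of the stop. I'll withdraw along the tool axis.

```bash
python3 -m creep '[[[0,0,-7],[0,0,0]],[[0,0,-7],[0,0,0]],[[0,0,-7],[0,0,0]],[[0,0,-8],[0,0,0]],[[0,0,-8],[0,0,0]],[[0,0,0],[0,0,0]]]'; python3 f.py; python3 t.py
```

```text
clock: 22.9
eef_pos: [0.4945, 0.2051, 0.0768]
tool_rot: [0.609, 0.636, 0.341, 0.329]
ft_force: [0.3, -0.1, 0.2]
grip_width: 0.0221
grasp_force: 0.0
22.9 [ 0.6803  0.3888 -1.087  -0.7869 -0.523   1.9571] [ 0.3319 -0.0664  0.1644] 0.02205993176941498
pitch 33.4161245797096 yaw 2.2267948115212306 roll -0.003266157850516982
far edge in stop -0.100750559760204 0.00794101483467568 -0.04789961556071019
-0.27 8339 z [0.0438 0.0806 0.1103] b [-0.0022  0.0258]
-0.255 2905 z [0.0488 0.0964 0.1087] b [0.0131 0.0246]
-0.24 2179 z [0.0468 0.0911 0.1194] b [-0.0043  0.0194]
-0.225 3539 z [0.0415 0.1011 0.1177] b [-0.0019  0.0202]
-0.21 605 z [0.0405 0.0711 0.0818] b [-0.0026  0.0179]
-0.195 107 z [0.058  0.0659 0.0734] b [0.0085 0.0176]
-0.18 998 z [0.0265 0.0292 0.0298] b [-0.0286  0.0298]
-0.165 809 z [0.0266 0.0295 0.0301] b [-0.0284  0.0298]
-0.15 803 z [0.0124 0.0294 0.0301] b [-0.0283  0.03  ]
-0.135 509 z [0.0245 0.0292 0.0297] b [-0.0185  0.0301]
-0.12 483 z [0.0262 0.0292 0.0297] b [-0.0271  0.0301]
-0.105 578 z [0.0283 0.0297 0.0322] b [-0.0273  0.0302]
-0.09 397 z [0.0265 0.0323 0.0337] b [-0.0276  0.0303]
-0.075 325 z [0.0209 0.0293 0.0334] b [-0.0397  0.0392]
-0.06 307 z [0.0246 0.0291 0.0296] b [-0.0384  0.0387]
-0.045 334 z [0.0253 0.0291 0.0296] b [-0.039   0.0391]
-0.03 50 z [0.025  0.0252 0.0256] b [-0.0392  0.0393]
-0.015 61 z [0.0233 0.0252 0.0256] b [-0.0394  0.0395]
0.0 739 z [0.0173 0.0221 0.0255] b [-0.0356  0.0347]
```

```bash
cat > k.py <<'E'
from h import *
import sys
a=[float(x) for x in sys.argv[1:]]
o=bot.get_obs(); f=o['eef_pos']-STOP; print(o['clock'],o['joint_pos'].round(3),'tcp in stop',f@UM,f@VM,f[2],o['ft_force'])
R1=Rg(YM,70); pr=None
for i in range(0,len(a),4):
    p=STOP+a[i]*UM+a[i+1]*VM+[0,0,a[i+2]]
    rows(p,R1,int(a[i+3])) if pr is None else rows(p,R1,int(a[i+3]),pr,R1)
    pr=p
E
python3 k.py -.215 0 .09 8  -.215 0 .019 5  -.185 0 .019 5
```

```text
22.95 [ 0.68   0.39  -1.087 -0.788 -0.523  1.957] tcp in stop -0.20232137001583242 0.0065520131946908205 0.046521747981204634 [ 0.57426283  0.2554158  -0.98787705]
8 rows of [-0.8, 2.4, -5.2] [0.0798, 0.0008, -0.0004]
5 rows of [-0.0, -4.9, 13.3] [0.0, 0.0, 0.0]
5 rows of [0.0, 5.6, 2.1] [0.0, 0.0, 0.0]
```

```bash
python3 -m creep '[[[-0.8,2.4,-5.2],[0.0798,0.0008,0]],[[-0.8,2.4,-5.2],[0.0798,0.0008,0]],[[-0.8,2.4,-5.2],[0.0798,0.0008,0]],[[-0.8,2.4,-5.2],[0.0798,0.0008,0]],[[-0.8,2.4,-5.2],[0.0798,0.0008,0]],[[-0.8,2.4,-5.2],[0.0798,0.0008,0]],[[-0.8,2.4,-5.2],[0.0798,0.0008,0]],[[-0.8,2.4,-5.2],[0.0798,0.0008,0]],[[0,0,0],[0,0,0]]]' 0; python3 k.py -.215 0 .019 6  -.1636 0 .019 10; python3 t.py | sed -n '3,12p'
```

```text
clock: 24.08
eef_pos: [0.4848, 0.1981, 0.1203]
tool_rot: [0.681, 0.711, 0.127, 0.12]
ft_force: [0.8, 0.1, -0.1]
grip_width: -0.0003
grasp_force: 0.0
24.075 [ 0.47   0.154 -0.485  0.61  -0.141  1.975] tcp in stop -0.21239509158743275 0.00010210094356847704 0.09026763082427777 [ 0.76941911  0.07590209 -0.1058495 ]
6 rows of [-0.0, -4.5, 11.0] [0.0004, -0.0001, -0.0008]
10 rows of [0.0, 4.8, 1.8] [0.0, 0.0, 0.0]
-0.18 1076 z [0.0281 0.0292 0.0301] b [-0.0265  0.0295]
-0.165 1038 z [0.0283 0.0296 0.0305] b [-0.0287  0.0297]
-0.15 1028 z [0.022  0.0295 0.0305] b [-0.0282  0.0298]
-0.135 922 z [0.028  0.0292 0.03  ] b [-0.0282  0.0299]
-0.12 856 z [0.0281 0.0292 0.0301] b [-0.0284  0.0301]
-0.105 930 z [0.0284 0.0298 0.0323] b [-0.0282  0.0301]
-0.09 796 z [0.0285 0.0323 0.0341] b [-0.0279  0.0302]
-0.075 826 z [0.0174 0.0304 0.0335] b [-0.0393  0.0387]
-0.06 861 z [0.0244 0.029  0.03  ] b [-0.0382  0.0388]
-0.045 830 z [0.025  0.029  0.0299] b [-0.0383  0.0389]
```

```bash
python3 -m creep '[[[0,-4.5,11],[0,0,0]],[[0,-4.5,11],[0,0,0]],[[0,-4.5,11],[0,0,0]],[[0,-4.5,11],[0,0,0]],[[0,-4.5,11],[0,0,0]],[[0,-4.5,11],[0,0,0]],[[0,0,0],[0,0,0]]]' && python3 -m creep '[[[0,4.8,1.8],[0,0,0]],[[0,4.8,1.8],[0,0,0]],[[0,4.8,1.8],[0,0,0]],[[0,4.8,1.8],[0,0,0]],[[0,4.8,1.8],[0,0,0]],[[0,4.8,1.8],[0,0,0]],[[0,4.8,1.8],[0,0,0]],[[0,4.8,1.8],[0,0,0]],[[0,0,0],[0,0,0]]]'; python3 k.py -.1636 0 .019 3
```

```text
clock: 25.0
eef_pos: [0.4788, 0.1972, 0.0466]
tool_rot: [0.681, 0.712, 0.124, 0.119]
ft_force: [-1.0, 0.1, -0.2]
grip_width: -0.0001
grasp_force: 0.0
clock: 26.12
eef_pos: [0.521, 0.1997, 0.0479]
tool_rot: [0.681, 0.712, 0.126, 0.119]
ft_force: [-2.0, -0.4, 2.9]
grip_width: 0.0001
grasp_force: 1.8
26.125 [ 0.436  0.319 -0.498  0.43  -0.13   1.942] tcp in stop -0.17615679566112213 -1.0198006957696936e-06 0.017865680015863777 [-2.03356938 -0.37999858  2.89669773]
3 rows of [0.0, 4.1, 1.1] [-0.0002, -0.0001, -0.001]
```

Pushing at only about 2 N. I'll continue in small steps until it meets the stop.

```bash
python3 -m creep '[[[0,3,1.1],[0,0,0]],[[0,3,1.1],[0,0,0]],[[0,2,0.7],[0,0,0]],[[0,2,0.7],[0,0,0]],[[0,0,0],[0,0,0]]]'; python3 -m creep '[[[0,1.5,0.5],[0,0,0]],[[0,1.5,0.5],[0,0,0]],[[0,0,0],[0,0,0]]]'; python3 k.py -.16 0 .019 2; python3 t.py | sed -n '3,20p'
```

```text
clock: 26.75
eef_pos: [0.531, 0.2001, 0.0477]
tool_rot: [0.681, 0.712, 0.125, 0.119]
ft_force: [-4.5, -0.3, 5.3]
grip_width: 0.0
grasp_force: 3.3
clock: 27.12
eef_pos: [0.5341, 0.2002, 0.0478]
tool_rot: [0.681, 0.712, 0.125, 0.119]
ft_force: [-4.8, -0.1, 4.8]
grip_width: 0.0006
grasp_force: 3.2
27.125 [ 0.426  0.339 -0.467  0.441 -0.126  1.931] tcp in stop -0.16310856075561683 -0.0001529478566868002 0.017754717823405 [-4.76755728 -0.06065131  4.80337827]
2 rows of [0.1, 1.7, -0.1] [-0.0008, 0.0, -0.0014]
-0.21 3917 z [0.0569 0.0669 0.1001] b [-0.0094  0.0189]
-0.195 3919 z [0.0574 0.088  0.0991] b [0.0062 0.0172]
-0.18 6137 z [0.0384 0.0893 0.1094] b [-0.0086  0.0186]
-0.165 2022 z [0.0269 0.0658 0.099 ] b [-0.0004  0.012 ]
-0.15 8105 z [0.0288 0.0996 0.1147] b [-0.0087  0.0285]
-0.135 2315 z [0.0282 0.0297 0.1175] b [-0.0233  0.0296]
-0.12 1870 z [0.0166 0.0295 0.0303] b [-0.0244  0.0299]
-0.105 1734 z [0.026  0.0291 0.0299] b [-0.0283  0.0299]
-0.09 1542 z [0.0281 0.0292 0.03  ] b [-0.0282  0.03  ]
-0.075 1956 z [0.0233 0.0294 0.0321] b [-0.0393  0.0387]
-0.06 1731 z [0.0247 0.0315 0.0338] b [-0.0377  0.0386]
-0.045 1400 z [0.025  0.0299 0.0336] b [-0.0383  0.039 ]
-0.03 1288 z [0.0248 0.0292 0.03  ] b [-0.0382  0.0389]
-0.015 1313 z [0.0248 0.0292 0.03  ] b [-0.0382  0.0385]
0.0 540 z [0.0245 0.0253 0.0264] b [-0.0387  0.0393]
```

```bash
for i in 1 2; do python3 -m creep '[[[0,1.4,0.5],[0,0,0]],[[0,1.4,0.5],[0,0,0]],[[0,0,0],[0,0,0]]]' | grep -E 'eef|ft_f'; done
```

```text
eef_pos: [0.537, 0.2003, 0.0478]
ft_force: [-4.8, -0.4, 5.4]
eef_pos: [0.5388, 0.2004, 0.0476]
ft_force: [-8.9, 0.3, 9.6]
```

```bash
for i in 1 2; do python3 -m creep '[[[0,1.4,0.5],[0,0,0]],[[0,1.4,0.5],[0,0,0]],[[0,0,0],[0,0,0]]]' | grep -E 'eef|ft_f'; done; python3 k.py
cat > e.py <<'E'
from h import *
np.set_printoptions(precision=4,suppress=True)
c=cam('wrist'); P=cloud(c).reshape(-1,3)[(c['z_map']>0).ravel()]-STOP; a,b,z=P@UM,P@VM,P[:,2]
m=(abs(b)<.022)&(abs(z-.0292)<.002)&(a>-.2)&(a<.02); print('plate a range',np.percentile(a[m],[.2,1,99,99.8]))
m=(abs(b)<.035)&(z>.0315)&(z<.036)&(a>-.12)&(a<-.0); print('shell',m.sum(),'mid a,b',[(np.percentile(t[m],1)+np.percentile(t[m],99))/2 for t in (a,b)])
m=(abs(b)<.02)&(z>.005)&(z<.035)
for x in np.arange(-.02,.022,.003):
    k=m&(abs(a-x)<.0015); print(round(x,3),k.sum(),np.median(z[k]) if k.sum() else '')
for s in (-1,1):
    pts=[(x,np.percentile(s*b[(abs(a-x)<.004)&(abs(z-.0292)<.002)&(abs(b)<.036)],99.)) for x in (-.13,-.12,-.1)]; print('side',s,pts)
E
python3 e.py
```

```text
eef_pos: [0.5392, 0.2004, 0.0474]
ft_force: [-18.9, -1.6, 19.6]
eef_pos: [0.5395, 0.2004, 0.0472]
ft_force: [-29.9, -1.4, 29.8]
28.675 [ 0.419  0.351 -0.445  0.459 -0.119  1.923] tcp in stop -0.15769526691055682 -0.00021019813890878726 0.01716270116536342 [-29.89709166  -1.36515646  29.76825399]
plate a range [-0.1734 -0.1639 -0.0027 -0.0012]
shell 3542 mid a,b [np.float64(-0.05160966811355859), np.float64(0.0009021223106298829)]
-0.02 268 0.029483506485092265
-0.017 260 0.029468111545085343
-0.014 266 0.02942278092694959
-0.011 265 0.0294673103020249
-0.008 246 0.029482622848859982
-0.005 254 0.0294968571544693
-0.002 193 0.02940245101226617
0.001 9 0.028832837165478534
0.004 6 0.025840493866326586
0.007 190 0.025293586038942495
0.01 167 0.025158635108799676
0.013 8 0.02472943271283745
0.016 0 
0.019 0 
side -1 [(-0.13, np.float64(0.023891161282364053)), (-0.12, np.float64(0.02173055984497218)), (-0.1, np.float64(0.02901282237967886))]
side 1 [(-0.13, np.float64(0.029650494816882887)), (-0.12, np.float64(0.02961270985562197)), (-0.1, np.float64(0.029826328545380698))]
```

It has met the stop: the force rises steeply with no further travel. I'll back off and check.

```bash
python3 -m creep '[[[0,-3,-1.1],[0,0,0]],[[0,-5,-1.8],[0,0,0]],[[0,-10,-3.6],[0,0,0]],[[0,-10,-3.6],[0,0,0]],[[0,-5,-15],[0,0,0]],[[0,0,-20],[0,0,0]],[[0,0,-20],[0,0,0]],[[0,0,0],[0,0,0]]]'; python3 e.py
python3 - <<'E'
from h import *
np.set_printoptions(precision=4,suppress=True)
c=cam('wrist')
for q in ['guide_stop','view_point','board_far_edge','board_specimen','board_near_edge']:
    for r in vision.place_of(c,q)[:1]:
        p=at_z(c,r['position'],.05 if q in('board_specimen','board_near_edge') else .03)-STOP; print(q,round(r['score'],2),p@UM,p@VM)
c=cam('top'); P=cloud(c); d=P-[.526,-.2725,0]; 
Y=P[...,1];X=P[...,0];Z=P[...,2]; m=(abs(Z-.036)<.006)&(X>.42)&(X<.7)&(Y>-.33)&(Y<-.07)&(c['z_map']>0)
n,l,s,_=cv2.connectedComponentsWithStats(m.astype(np.uint8))
for i in range(1,n):
    if s[i,4]>80: print('board',cv2.minAreaRect((P[l==i][:,:2]*1000).astype(np.float32)))
E
```

```text
clock: 29.72
eef_pos: [0.4942, 0.199, 0.1]
tool_rot: [0.681, 0.711, 0.128, 0.12]
ft_force: [-0.0, 0.3, 0.8]
grip_width: 0.0001
grasp_force: 0.0
plate a range [-0.1508 -0.1503 -0.0024 -0.0008]
shell 1965 mid a,b [np.float64(-0.05128698850347856), np.float64(0.0010650274436573189)]
-0.02 178 0.029257461711709606
-0.017 158 0.029313435010251174
-0.014 156 0.02921771514170933
-0.011 168 0.02927094635679052
-0.008 150 0.029273284252496035
-0.005 149 0.029245535294097957
-0.002 126 0.02905660696102097
0.001 13 0.028370235259285143
0.004 31 0.025592627619193564
0.007 147 0.025267546686227493
0.01 111 0.025188620366330017
0.013 8 0.024598917023651745
0.016 0 
0.019 0 
side -1 [(-0.13, np.float64(0.029404381609030545)), (-0.12, np.float64(0.029283452122065883)), (-0.1, np.float64(0.02901675085223426))]
side 1 [(-0.13, np.float64(0.029530681672705422)), (-0.12, np.float64(0.0294309772639623)), (-0.1, np.float64(0.0298185402359412))]
board_far_edge 0.2 0.045853875319846624 -0.21495802803012262
board_specimen 0.71 -0.049256084315558286 -0.0005486100227625313
board_near_edge 0.81 -0.15065693621753035 -0.0025702247565703843
board ((631.57861328125, -207.57923889160156), (173.44122314453125, 66.93759155273438), 73.318359375)
```

```bash
python3 -c "
from workcell import workorder
print(workorder.job_done())"
```

```text
the job is handed in; nothing more can be done
None
```

The shell board was taken out of its bay and pushed up to the end stop, and by my depth measurements it lies flat and straight with the shell within about 2 mm of the point under the lens. The job is handed in, but the system returned no verdict. A last top-view check found a board still in the other bay, and I did not measure the bystanders.

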